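Open two knockout tabs of a wiring box on the bench punch

ROBOT

A 7-joint arm with a two-finger parallel gripper is mounted at the origin on the work surface. World frame = base frame: x ahead of the robot, y to its left, z up, the work surface at z = 0. Lengths are in m, angles in rad, forces in N, time in s.
With the tool pointing down it reaches from about 0.4 to 0.85 m from the base axis. Payload 10.4 kg.
Tool frame: the origin (TCP) lies between the finger pads; the fingertips stand manip.tip_extent ahead of it and the grasp point (between the pads) lies 6 mm ahead of it (manip.tip_extent is the distance from the TCP to the fingertips, in m); z points along the fingers, y is the line along which they close (so a half turn about z gives the same grasp; the last joint's range is limited). The gripper opens to 85 mm and grips with 20 to 120 N. Pads are 22 mm wide; open, the fingers measure 114 mm over their backs; the gripper's body (76 mm by 85 mm) begins 54 mm behind the grasp point. The pads swing forward as they close: fully open they stand 13 mm farther back than shut.
Start: joints at [-1.198, 0.332, -0.065, 1.46, 0.022, 1.35, -0.088], TCP at [0.241, 0.577, 0.256] pointing down, gripper open.
Joint ranges: [-2.6, 2.6], [-0.5, 2.12], [-1.47, 1.34], [0.16, 2.42], [-1.27, 4.41], [0.06, 2.06], [-2.6, 2.6]. Speed limits (rad/s): [2.22, 2.22, 2.79, 2.79, 3.14, 3.14, 3.14].

INTERFACE

Orientations are given as a unit quaternion [x, y, z, w].
In Python, from workcell import get_obs, optics, workorder, manip gives the robot as it stands.
- The arm moves only by the tool jog_arm, never from a script. Its argument "increments" is a list of rows, each a list of 7 numbers: the shift along the tool's x, y, z in m, then the turn, a rotation vector about the tool's x, y, z in rad, then the opening, from -1 (shut) to 1 (fully open). A call has 1 to 5 rows; each row is the pose to reach, as a shift and turn from the pose commanded when the call began, along the tool's axes at that moment; what a row does not reach only later rows make up. A row lasts 1/12 s, in which the tool goes at most 41.7 mm and 7.16 degrees, less where a joint would pass 70% of its speed; a pose out of reach is approached as far as the arm can. A call with a gripper value outside its range is refused whole. The fingers move at their own pace and stop on an object; "grip_force" is the grip in N (left out, the last holds). Time passes only in rows, so rows that repeat a pose let the fingers close. It gives the time, the measured TCP pose, the force, the opening and the grip force at its end, in the units of the state.
- get_obs(): the state, without advancing time (a new reading comes with each control period).
- optics.camera(name): name is "scene" or "top" or "wrist"; returns a dict with "color" (420x560x3 uint8, red, green, blue), "depth" (420x560 float32, m along the optical axis (not along the pixel's ray), 0 where there is no reading), "K" (3x3 intrinsics, pixels), "R" (3x3) and "t" (3): a world point X has camera coordinates R X + t. Camera axes: x right, y down, z forward; pixel columns grow to the right and rows downward; lengths in m; the calibration is good to about 2 mm. A picture is of the moment at which its call begins.
- workorder.hand_in(): hands the job in; it is judged then, once.
The state is a dict: "clock": time; "joint_pos": joint angles; "joint_velocities": joint speeds; "tau": joint torques, N m; "position": TCP position; "ee_rot": TCP orientation; "ft_force": force on the tool from outside, world axes, zero at the start; "torque": the same for the moment, N m; "grip_width": opening from 0.0 (shut) to 1.0 (fully open); "grasp_force": force on a finger pad.
Only numpy, scipy, OpenCV 4.12 (cv2) and the standard library are available. Lean on these libraries where they do the work, as an engineer would, in place of code of your own. Each camera call takes 0.05 s, during which the arm holds its last target. There are 200 camera calls.

TASK

Slide the large blue wiring box about on the plywood and press its walls, one after the other, onto the fixed prong of the steel punch until each wall meets the plate, so that the prong folds in the knockout tab of the end wall and the tab of the plain long wall; leave the tab of the long wall with the nail shut. Let the prong open the tabs, do not lift the box off the board, and do not shift the other things. When both tabs are folded in, draw the box back and leave it standing flat on the board, about 5 cm clear of the prong.

Things in the scene. Friction and masses are not known exactly. Their poses are not given: they have to be found in the camera images.
- wirebox: Workpiece: big open-topped blue box, 116 (x) by 100 (y) mm, 62 mm high, 0.3 kg, empty. Walls and floor 4 mm (inside 108 x 92). Origin: centre of its underside, on the plywood (top 12 mm above the table); z up, any yaw. Tabs in three walls: end wall +x, plain long wall +y, nail wall -y, whose two lugs hold a long steel nail outside near the rim (out to y = -63 mm). The -x end wall is blank.
- end_mark (a point): Middle of the end-wall tab at prong height, on the outer face: (58, 0, 26) mm in the box's frame. All tabs: 26 mm wide, from 14 to 50 mm above the underside, hinged at the upper edge, folding inwards and staying where left; about 10 N on the prong folds one; folded in, it reaches some 32 mm into the box.
- side_mark (a point): Middle of the plain long wall's tab at prong height, on the outer face: (14, 50, 26) mm in the box's frame. The nail wall's tab faces it, also centred at x = 14 mm.
- tab_end (a joint): Fold angle of the tab in the +x end wall: 0 shut, grows inwards to 0.8 to 1 rad when the wall meets the punch's plate; starts nearly shut. Open enough above 0.7 rad.
- tab_side (a joint): The same for the tab in the plain +y long wall.
- tab_nail (a joint): The same for the tab in the -y long wall, the one with the nail; it must stay shut (below 0.15).
- punch: Fixed punch: bent steel bracket on the plywood. Upright plate 84 (y) mm wide, 75 high, 8 thick, front face at its x = 0; foot reaching 83 mm behind (+x); round prong 10 mm thick standing 38 mm out towards -x, 26 mm above the plywood. Origin: foot of the plate's front face, mid width. Push the box along the punch's +x, wall square, tab in line within 5 mm, until the wall meets the plate.
- prong_tip (a point): The free end of the prong, on its axis: 38 mm in front of the plate, 26 mm above the plywood.
- lampbox: Round blue wiring box with a white lampholder and bulb on top, diameter 108 mm, 155 mm tall; origin: centre of its underside. A bystander.
- taperoll: Black roll of tape lying flat, diameter 68 mm, 19 mm high; origin: centre of its underside. A bystander.
- tapemeasure: Black and orange tape measure, 75 x 36 mm, 50 mm high; origin: centre of its underside, x along its length. A bystander.
- gangbox: Smaller blue wiring box, 58 (x) by 95 (y) mm, 68 mm high, open at the top, with a nail in two lugs at its +x side (reaching x = +40 mm); origin: centre of its underside. A bystander, not the workpiece.
- receptacle: Black and white wall socket insert lying on its back, 106 (x) by 34 mm, 35 mm high; origin: centre of its underside. A bystander.
- jar: Clear jar with a black cap, diameter 60 mm, 75 mm high; origin: centre of its underside. A bystander.
- screwdriver: Screwdriver lying along its x axis, 200 mm long, under 35 mm thick; origin near its middle. A bystander.
- hammer: Hammer lying along its x axis, 260 mm long, head up to 110 mm across at +x; origin near its middle. A bystander.
Mind the look-alikes: they are no part of the job. What is shaped like the wirebox but pink is not meant.

How it is judged:
On the way, in this order (a step that is already met when the one before it is completed fails the run):
1. the first of the two tabs (either one) is folded in by more than 0.7 rad (value of joint any of tab_end, tab_side above 0.7 rad), for 0.1 s.
2. both tabs are folded in by more than 0.7 rad (value of joint each of tab_end, tab_side above 0.7 rad), for 0.1 s.
At the end, for the whole second after the job is handed in: End-wall and plain long-wall tabs folded in by over 0.7 rad, nail-wall tab under 0.15 rad; the box flat (within 0.08 rad) and still on the board, its centre 80 to 300 mm from the prong's tip (so at least 30 mm clear when drawn straight back) (all of step 2 and value of joint tab_nail below 0.15 rad and angle between wirebox's own z axis and vertical below 0.08 rad and height (world z) of wirebox between 0.006 and 0.018 m and horizontal distance between wirebox and prong_tip between 0.08 and 0.3 m and linear speed of wirebox below 0.02 m/s); the robot touches nothing.
It fails at once if the tab of the wall with the nail is opened (more than 0.15 rad) (value of joint tab_nail above 0.15 rad).
It fails at once if the box is lifted more than 20 mm off the board (height (world z) of wirebox above 0.032 m).
It fails at once if the box is tipped by more than 0.35 rad (angle between wirebox's own z axis and vertical above 0.35 rad).
It fails at once if a tab is worked open away from the prong ((velocity of joint tab_end above 0.5 rad/s and value of joint tab_end between 0.15 and 0.6 rad and horizontal distance between end_mark and prong_tip above 0.06 m) or (velocity of joint tab_side above 0.5 rad/s and value of joint tab_side between 0.15 and 0.6 rad and horizontal distance between side_mark and prong_tip above 0.06 m)).
It fails at once if another thing is shifted by more than 25 mm (distance of any of lampbox, taperoll, tapemeasure, gangbox, receptacle, jar, screwdriver, hammer from where it was at the start of the episode above 0.025 m).
It also fails if it takes over 64 s, if anything falls off the work surface, if the arm or the gripper's body presses on something with over 40 N, if the wrist force passes 120 N, or if a joint passes its speed limit or range.

## Working session

There is one attempt and no reset: what is moved stays moved. The work goes in short steps, Python scripts to look and compute and a tool call to move; the robot and the scene stay as the last step left them, time stands still between calls to the robot, and variables do not carry over. Pictures are saved under pics/ and viewed, at most 14 in all, crops included, and the job is handed in when it is done.

Besides the shell and the picture viewer there is one more tool, called after ">>>" as name(argument=value, ...), one argument or row to a line, values as JSON. jog_arm: Moves the arm, as the interface text tells. Its arguments: {"type":"object","properties":{"increments":{"type":"array"},"grip_force":{"type":"number"}},"required":["increments"]}

```bash
ls; mkdir -p pics; python3 - <<'E'
from workcell import get_obs, optics, workorder, manip
import cv2,numpy as np
print(get_obs(), manip.tip_extent)
for n in ["top","scene"]:
    c=optics.camera(n); cv2.imwrite(f"pics/{n}0.png",c["color"][:,:,::-1]); np.savez(f"{n}0.npz",**c); print(n,c["K"],c["R"],c["t"])
E
```

```text
pics
{'clock': 0.0, 'joint_pos': array([-1.19761905,  0.33288492, -0.06468709,  1.46094951,  0.02162281,
        1.34991526, -0.08849533]), 'joint_velocities': array([ 1.28634147e-03,  1.21468704e-04,  1.77723951e-04, -2.08786529e-03,
        8.40655221e-05, -9.18823301e-04, -1.77001281e-03]), 'tau': array([-1.84438568e-04, -6.25441933e+01,  4.97520610e-02, -3.91623509e+01,
        1.64504070e-02,  9.73491522e-03,  2.14178959e-05]), 'position': array([0.240837  , 0.57635739, 0.25550383]), 'ee_rot': array([ 1.96590426e-01,  9.80485426e-01, -7.24028146e-04, -9.67346203e-05]), 'ft_force': array([-0.16248809,  0.26031328, -0.06883493]), 'torque': array([ 0.02189007, -0.02111039, -0.01810791]), 'grasp_force': 0.0, 'grip_width': 1.0051487217530057} 0.025
top [[475.56357668   0.         279.17454614]
 [  0.         475.56357668 212.47361328]
 [  0.           0.           1.        ]] [[ 0.02992125 -0.99932313 -0.02140072]
 [-0.99643465 -0.0281314  -0.07953998]
 [ 0.07888411  0.02370435 -0.99660193]] [0.01642315 0.4731856  1.157859  ]
scene [[482.77428704   0.         287.55093498]
 [  0.         482.77428704 212.59859928]
 [  0.           0.           1.        ]] [[-1.88395462e-01  9.82093175e-01  3.80574040e-04]
 [ 7.65608377e-01  1.47109751e-01 -6.26260756e-01]
 [-6.15102401e-01 -1.17693314e-01 -7.79613571e-01]] [ 0.08214386 -0.33930929  1.79114392]
```

View pics/top0.png

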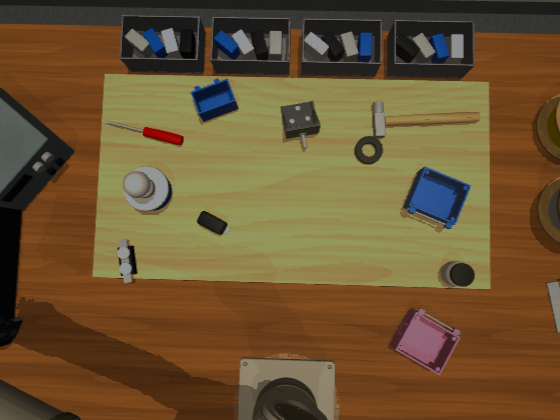

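View pics/scene0.png

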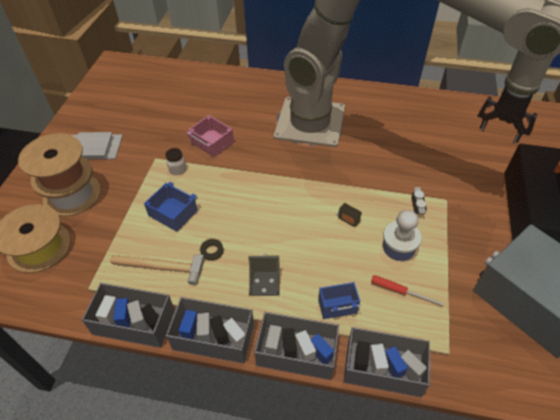

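The top view shows the wirebox at about (437,198), with what looks like a nail on its lower-left side. The punch is at (300,120), its prong pointing down the image at (303,140), and the tape roll is at (368,150). I'll measure and zoom in next.

```bash
cat > h.py <<'E'
import numpy as np,cv2
def ray(c,uv,z):
    "world points on plane z for pixels uv"
    uv=np.atleast_2d(np.asarray(uv,float)); d=np.c_[uv,np.ones(len(uv))]@np.linalg.inv(c["K"]).T@c["R"]
    o=-c["R"].T@c["t"]; return o+d*((z-o[2])/d[:,2])[:,None]
def cloud(c):
    v,u=np.mgrid[:420,:560]; D=c["depth"]
    P=np.stack([u,v,np.ones_like(u)],-1)@np.linalg.inv(c["K"]).T*D[...,None]
    return (P-c["t"])@c["R"]
def tri(c1,p1,c2,p2):
    P=[c["K"]@np.c_[c["R"],c["t"]] for c in(c1,c2)]
    X=cv2.triangulatePoints(P[0],P[1],np.float64(p1).reshape(2,1),np.float64(p2).reshape(2,1)); return (X[:3]/X[3]).ravel()
E
python3 - <<'E'
from h import *
t=dict(np.load("top0.npz"));s=dict(np.load("scene0.npz"))
def crop(c,x,y,w,h,k): return cv2.resize(c["color"][y:y+h,x:x+w,::-1],None,fx=k,fy=k,interpolation=cv2.INTER_CUBIC)
a=np.hstack([crop(t,395,160,80,75,5),crop(t,265,90,80,75,5)]);b=np.hstack([crop(s,130,175,80,42,5),crop(s,230,250,80,42,5)])
cv2.imwrite("pics/crop1.png",np.clip(1.4*np.vstack([a[:375],b[:210]]).astype(float),0,255).astype(np.uint8))
for n,c in(("top",t),("scene",s)):
    P=cloud(c);hsv=cv2.cvtColor(c["color"],cv2.COLOR_RGB2HSV)
    m=cv2.inRange(hsv,(100,120,40),(125,255,255))
    nn,l,st,ce=cv2.connectedComponentsWithStats(m)
    for i in range(1,nn):
        if st[i,4]>150:
            q=P[(l==i)]; print(n,st[i],np.round(q.mean(0),3))
            if n=="top":
                for lo,hi in((.055,.09),):
                    k=(l==i)&(P[...,2]>lo)&(P[...,2]<hi)
                    if k.sum()>20: print("  rim",k.sum(),np.round(np.percentile(P[k][:,2],[50,95]),3),[np.round(cv2.minAreaRect(np.float32(P[k][:,:2]*1000))[j],1) for j in range(3)])
E
```

```text
top [143  28  23  30 348] [0.878 0.347 0.07 ]
  rim 301 [0.071 0.075] [array([882.7, 350.6]), array([62.1, 30.5]), np.float64(33.3)]
top [213  30  27  29 420] [0.879 0.171 0.066]
  rim 322 [0.07  0.074] [array([884.4, 171.5]), array([62.1, 31.3]), np.float64(52.8)]
top [358  32  15  30 395] [ 0.879 -0.166  0.07 ]
  rim 323 [0.07  0.074] [array([ 883.4, -168.4]), array([30. , 60.8]), np.float64(88.9)]
top [429  33  21  30 419] [ 0.878 -0.346  0.07 ]
  rim 350 [0.069 0.074] [array([ 883.8, -347.2]), array([61.7, 33. ]), np.float64(17.5)]
top [ 191   79   47   42 1240] [0.744 0.197 0.053]
  rim 490 [0.076 0.083] [array([747.2, 197.9]), array([70. , 92.7]), np.float64(21.8)]
top [ 409  167   61   62 1815] [ 0.52  -0.351  0.037]
  rim 525 [0.073 0.077] [array([ 514.1, -344.2]), array([115.5, 113. ]), np.float64(68.2)]
scene [ 245    0   70   56 2604] [-0.766 -0.286 -0.061]
scene [ 342    0   96   72 5218] [-0.764  0.254 -0.06 ]
scene [145 195  50  24 476] [ 0.514 -0.351  0.034]
scene [320 289  39  22 309] [0.749 0.195 0.047]
scene [114 298  15  28 332] [ 0.899 -0.339  0.078]
scene [179 310  17  28 334] [ 0.897 -0.165  0.076]
scene [312 334  21  29 333] [0.893 0.173 0.065]
scene [386 347  22  29 321] [0.894 0.349 0.075]
```

View pics/crop1.png

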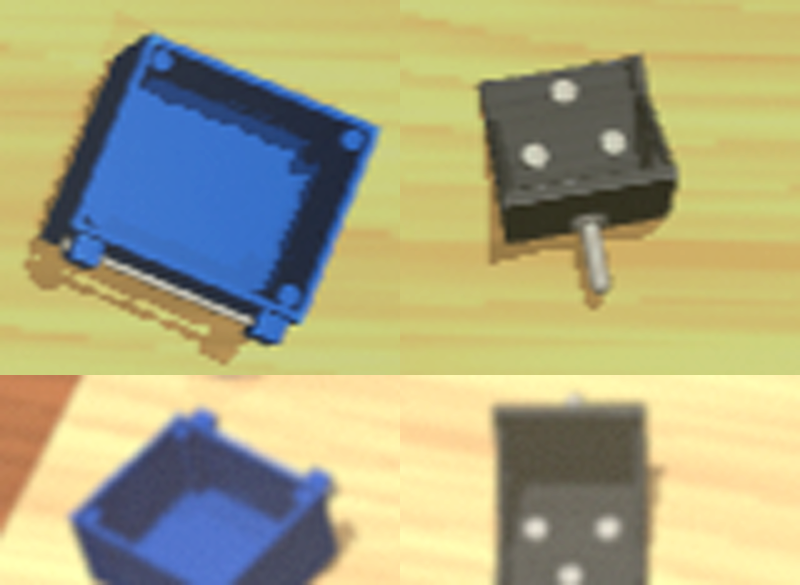

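The crop shows the nail wall facing the robot, with lugs at crop (85,250) and (268,325). That puts box +x to the right and down in the image and +y away from the robot. The prong points at the robot, tilted slightly right, with its tip at crop (602,290).

```bash
python3 - <<'E'
from h import *
t=dict(np.load("top0.npz"));s=dict(np.load("scene0.npz"))
print("cam",-t["R"].T@t["t"])
P=cloud(t)
# punch plate top, prong from depth
sub=np.zeros((420,560),bool);sub[95:155,275:330]=1
k=sub&(P[...,2]>.075)&(P[...,2]<.1); print("plate",k.sum(),cv2.minAreaRect(np.float32(P[k][:,:2]*1000)),np.median(P[k][:,2]))
f=lambda x,y:(395+x/5-.4-(130-130),160+y/5-.4)
g=lambda x,y:(265+(x-400)/5-.4,90+y/5-.4)
print("plate front top edge",ray(t,[g(507,205),g(675,180)],.087)[:,:2].round(4))
print("prong base/tip", ray(t,[g(588,225),g(602,288)],.038)[:,:2].round(4))
C=ray(t,[f(152,35),f(380,128),f(300,322),f(72,222)],.074)[:,:2]; print("box",C.round(4),C.mean(0))
print([np.linalg.norm(C[i]-C[i-1]).round(4) for i in range(4)])
fs=lambda x,y:(130+x/5-.4,175+(y-375)/5-.4)
print("tri corners", tri(t,f(152,35),s,fs(200,585)) , tri(t,f(380,128),s,fs(73,517)), tri(t,f(300,322),s,fs(185,420)))
b={"tape":(368,150),"jar":(460,273),"measure":(212,222),"hammerhead":(379,119),"gang":(215,100),"lamp":(150,190)}
for n,p in b.items(): print(n,ray(t,[p],.04)[0,:2].round(3))
E
```

```text
cam [0.37967045 0.00227711 1.19191315]
plate 178 ((678.1801147460938, -20.116893768310547), (22.18512535095215, 82.31739807128906), 11.209009170532227) 0.08600227913772845
plate front top edge [[ 0.6616  0.0182]
 [ 0.6755 -0.0607]]
prong base/tip [[ 0.665  -0.0212]
 [ 0.6337 -0.0289]]
box [[ 0.5865 -0.3122]
 [ 0.5451 -0.4188]
 [ 0.4527 -0.3816]
 [ 0.4967 -0.2754]] [ 0.5202586  -0.34699101]
[np.float64(0.097), np.float64(0.1144), np.float64(0.0996), np.float64(0.115)]
tri corners [ 0.5863812  -0.31540824  0.08076919] [ 0.54504348 -0.41817628  0.07273385] [ 0.45285696 -0.38244324  0.06695225]
tape [ 0.63  -0.183]
jar [ 0.338 -0.406]
measure [0.443 0.192]
hammerhead [ 0.708 -0.209]
gang [0.747 0.197]
lamp [0.517 0.348]
```

```bash
cat > plan.py <<'E'
import sys,json,numpy as np
from workcell import get_obs
# plan.py: targets "x,y,z,yaw_deg" per call -> rounded per-call shift/turn (tool axes); optional 5th field = no. of rows
def yaw(q): x,y=q[0],q[1]; return 2*np.arctan2(y,x)
def main():
    o=get_obs(); p=o["position"].copy(); a=yaw(o["ee_rot"])
    print("at",p.round(4),"yaw",np.degrees(a).round(2),"q",o["ee_rot"].round(4),"t",round(o["clock"],2))
    for s in sys.argv[1:]:
        v=[float(k) for k in s.split(",")]; d=np.array(v[:3])-p; c,n=np.cos(a),np.sin(a)
        T=np.round([c*d[0]+n*d[1], n*d[0]-c*d[1], -d[2]],4)
        w=np.round((a-np.radians(v[3])+np.pi)%(2*np.pi)-np.pi,3) if len(v)<6 else np.round(a-np.radians(v[3]),3)
        print(s,"->",T,"turn",w)
        p=p+np.array([c*T[0]+n*T[1],n*T[0]-c*T[1],-T[2]]); a-=w
main()
E
python3 plan.py 0.36,0.42,.256,121.5 0.45,.26,.256,85.7 .5,.08,.25,50 .52,-.11,.25,14 .541,-.295,.22,-21.9
```

```text
at [0.2409 0.5764 0.2556] yaw 157.32 q [ 1.966e-01  9.805e-01 -6.000e-04 -1.000e-04] t 0.1
0.36,0.42,.256,121.5 -> [-0.1702 -0.0984 -0.0004] turn 0.625
0.45,.26,.256,85.7 -> [-0.1835 -0.0069 -0.    ] turn 0.625
.5,.08,.25,50 -> [-0.1757  0.0633  0.006 ] turn 0.623
.52,-.11,.25,14 -> [-0.1327  0.1375 -0.    ] turn 0.628
.541,-.295,.22,-21.9 -> [-0.0245  0.1845  0.03  ] turn 0.627
```

>>> jog_arm(
  increments=[
    [-0.034, -0.02, 0, 0, 0, 0.125, 1],
    [-0.068, -0.039, 0, 0, 0, 0.25, 1],
    [-0.102, -0.059, 0, 0, 0, 0.375, 1],
    [-0.136, -0.079, 0, 0, 0, 0.5, 1],
    [-0.17, -0.098, 0, 0, 0, 0.624, 1],
  ],
)

```text
clock: 0.52
position: [0.3607, 0.4188, 0.256]
ee_rot: [0.491, 0.871, -0.0, -0.0]
ft_force: [1.0, -0.1, 0.2]
grip_width: 0.997
grasp_force: 0.0
```

>>> jog_arm(
  increments=[
    [-0.037, -0.001, 0, 0, 0, 0.125, 1],
    [-0.073, -0.003, 0, 0, 0, 0.25, 1],
    [-0.11, -0.004, 0, 0, 0, 0.375, 1],
    [-0.147, -0.006, 0, 0, 0, 0.5, 1],
    [-0.183, -0.007, 0, 0, 0, 0.624, 1],
  ],
)

```text
clock: 0.93
position: [0.4503, 0.2591, 0.2561]
ee_rot: [0.735, 0.678, -0.0, -0.0]
ft_force: [0.5, 1.0, 0.3]
grip_width: 0.995
grasp_force: 0.0
```

>>> jog_arm(
  increments=[
    [-0.035, 0.013, 0.001, 0, 0, 0.125, 1],
    [-0.07, 0.025, 0.002, 0, 0, 0.25, 1],
    [-0.105, 0.038, 0.003, 0, 0, 0.375, 1],
    [-0.14, 0.051, 0.005, 0, 0, 0.5, 1],
    [-0.176, 0.063, 0.006, 0, 0, 0.624, 1],
  ],
)

```text
clock: 1.35
position: [0.4999, 0.0793, 0.25]
ee_rot: [0.907, 0.42, -0.0, -0.0]
ft_force: [2.0, -0.7, 0.2]
grip_width: 1.002
grasp_force: 0.0
```

Tracking is accurate, so I'll continue.

>>> jog_arm(
  increments=[
    [-0.027, 0.028, 0, 0, 0, 0.125, 1],
    [-0.053, 0.055, 0, 0, 0, 0.25, 1],
    [-0.08, 0.083, 0, 0, 0, 0.375, 1],
    [-0.106, 0.11, 0, 0, 0, 0.5, 1],
    [-0.133, 0.137, 0, 0, 0, 0.624, 1],
  ],
)

```text
clock: 1.77
position: [0.5192, -0.1106, 0.2502]
ee_rot: [0.993, 0.122, 0.0, -0.0]
ft_force: [1.0, 0.2, 0.3]
grip_width: 0.995
grasp_force: 0.0
```

>>> jog_arm(
  increments=[
    [-0.005, 0.037, 0.006, 0, 0, 0.125, 1],
    [-0.01, 0.074, 0.012, 0, 0, 0.25, 1],
    [-0.015, 0.111, 0.018, 0, 0, 0.375, 1],
    [-0.02, 0.148, 0.024, 0, 0, 0.5, 1],
    [-0.024, 0.184, 0.03, 0, 0, 0.624, 1],
  ],
)

```text
clock: 2.18
position: [0.5416, -0.2949, 0.2198]
ee_rot: [0.982, -0.189, -0.0, -0.0]
ft_force: [0.2, 1.0, -0.6]
grip_width: 1.001
grasp_force: 0.0
```

```bash
python3 plan.py .541,-.295,.22,-21.9; python3 - <<'E'
from workcell import *
import cv2,numpy as np
print(get_obs()["joint_pos"].round(2))
c=optics.camera("wrist"); cv2.imwrite("pics/w1.png",c["color"][:,:,::-1]); np.savez("w1.npz",**c); print(c["K"][0,0],-c["R"].T@c["t"])
c=optics.camera("top"); np.savez("top1.npz",**c)
E
```

```text
at [ 0.5416 -0.2949  0.2198] yaw -21.77 q [ 9.820e-01 -1.889e-01 -1.000e-04 -1.000e-04] t 2.18
.541,-.295,.22,-21.9 -> [-0.0005  0.0003 -0.0002] turn 0.002
[-0.2   0.42  0.82  1.57 -0.32  1.29 -1.28]
299.13440476551773 [ 0.61984591 -0.32539223  0.33769265]
```

View pics/w1.png

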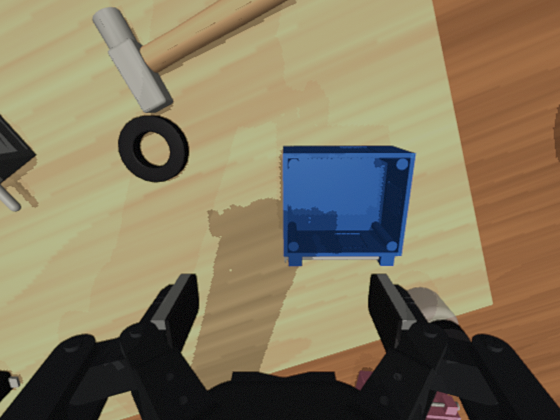

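The wrist view shows the box rim corners near (283,153), (414,155), (402,257) and (285,255). The blank −x wall is on the left, between the fingers' columns, and the lugs are at the bottom.

```bash
python3 - <<'E'
from h import *
w=dict(np.load("w1.npz"));t=dict(np.load("top0.npz"))
hsv=cv2.cvtColor(w["color"],cv2.COLOR_RGB2HSV)
g=w["color"][:,:,2].astype(int)
for r in (180,200,220): 
    row=w["color"][r].astype(int); print(r,[(u,tuple(row[u])) for u in list(range(279,289))+list(range(404,414))])
for c0 in (320,360): print(c0,[(v,tuple(w["color"][v,c0].astype(int))) for v in list(range(144,158))+list(range(248,264))])
wc=[(283,153),(414,154),(402.5,256.5),(285,255)]
C=ray(w,wc,.074)[:,:2]; print(C.round(4),C.mean(0),[np.linalg.norm(C[i]-C[i-1]).round(4) for i in range(4)])
f=lambda x,y:(395+x/5-.4,160+y/5-.4)
tc=[f(152,35),f(380,128),f(300,322),f(72,222)]
for a,b in zip(wc,tc): print(tri(w,a,t,b).round(4))
E
```

```text
180 [(279, (np.int64(183), np.int64(163), np.int64(120))), (280, (np.int64(168), np.int64(147), np.int64(105))), (281, (np.int64(137), np.int64(115), np.int64(80))), (282, (np.int64(120), np.int64(109), np.int64(115))), (283, (np.int64(70), np.int64(103), np.int64(157))), (284, (np.int64(53), np.int64(101), np.int64(168))), (285, (np.int64(56), np.int64(102), np.int64(167))), (286, (np.int64(54), np.int64(101), np.int64(165))), (287, (np.int64(57), np.int64(102), np.int64(166))), (288, (np.int64(57), np.int64(102), np.int64(166))), (404, (np.int64(14), np.int64(28), np.int64(57))), (405, (np.int64(18), np.int64(32), np.int64(57))), (406, (np.int64(15), np.int64(30), np.int64(59))), (407, (np.int64(29), np.int64(58), np.int64(106))), (408, (np.int64(44), np.int64(87), np.int64(152))), (409, (np.int64(46), np.int64(94), np.int64(162))), (410, (np.int64(40), np.int64(90), np.int64(160))), (411, (np.int64(70), np.int64(100), np.int64(157))), (412, (np.int64(145), np.int64(139), np.int64(140))), (413, (np.int64(185), np.int64(166), np.int64(120)))]
200 [(279, (np.int64(152), np.int64(133)
[... 4822 characters left out ...]
), np.int64(123), np.int64(145))), (257, (np.int64(171), np.int64(169), np.int64(160))), (258, (np.int64(173), np.int64(170), np.int64(161))), (259, (np.int64(161), np.int64(157), np.int64(137))), (260, (np.int64(175), np.int64(167), np.int64(126))), (261, (np.int64(181), np.int64(170), np.int64(126))), (262, (np.int64(180), np.int64(168), np.int64(125))), (263, (np.int64(180), np.int64(168), np.int64(124)))]
[[ 0.5867 -0.3121]
 [ 0.5435 -0.418 ]
 [ 0.4498 -0.3839]
 [ 0.4941 -0.2773]] [ 0.51854604 -0.34779474] [np.float64(0.0989), np.float64(0.1143), np.float64(0.0997), np.float64(0.1154)]
[ 0.5866 -0.3122  0.0738]
[ 0.5445 -0.4172  0.0778]
[ 0.4524 -0.3813  0.0772]
[ 0.4961 -0.2758  0.0751]
```

>>> jog_arm(
  increments=[
    [-0.001, 0.001, 0.035, 0, 0, 0.005, 1],
    [-0.001, 0.001, 0.07, 0, 0, 0.005, 1],
    [-0.001, 0.001, 0.105, 0, 0, 0.005, 1],
    [-0.001, 0.001, 0.135, 0, 0, 0.005, 1],
    [-0.001, 0.001, 0.152, 0, 0, 0.005, 1],
  ],
)

```text
clock: 2.7
position: [0.539, -0.292, 0.0644]
ee_rot: [0.982, -0.188, -0.002, -0.001]
ft_force: [-0.2, 1.0, -0.7]
grip_width: 1.001
grasp_force: 0.0
```

>>> jog_arm(
  increments=[
    [0, 0, 0, 0, 0, 0, -1],
    [0, 0, 0, 0, 0, 0, -1],
    [0, 0, 0, 0, 0, 0, -1],
    [0, 0, 0, 0, 0, 0, -1],
    [0, 0, 0, 0, 0, 0, -1],
  ],
  grip_force=80,
)

```text
clock: 3.12
position: [0.5413, -0.2939, 0.0698]
ee_rot: [0.982, -0.188, 0.001, 0.0]
ft_force: [-0.3, -0.7, 1.1]
grip_width: 0.299
grasp_force: 0.0
```

>>> jog_arm(
  increments=[
    [0, 0, 0, 0, 0, 0, -1],
    [0, 0, 0, 0, 0, 0, -1],
    [0, 0, 0, 0, 0, 0, -1],
  ],
)

```text
clock: 3.37
position: [0.5408, -0.2943, 0.0693]
ee_rot: [0.982, -0.189, 0.001, 0.0]
ft_force: [-1.3, -0.4, 6.4]
grip_width: 0.031
grasp_force: 79.2
```

```bash
python3 - <<'E'
from workcell import *
import cv2,numpy as np
print(get_obs()["joint_pos"].round(2))
for n in("wrist","top"):
    c=optics.camera(n); np.savez(n[0]+"2.npz",**c)
    if n=="wrist": cv2.imwrite("pics/w2.png",c["color"][:,:,::-1])
E
```

```text
[-0.13  0.58  0.73  1.71 -0.44  1.02 -1.2 ]
```

View pics/w2.png

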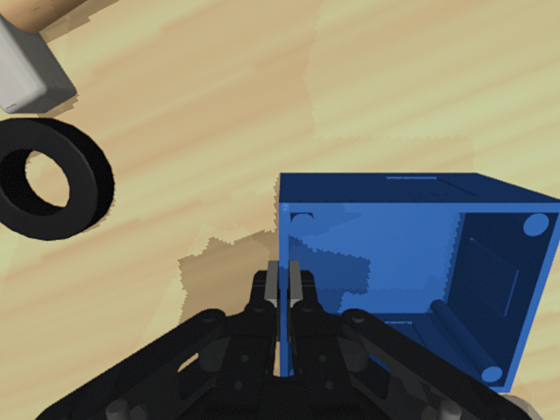

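The −x wall is gripped about mid-length with 79 N. The side tab's seam shows at (410,178), and the tape roll at (40,178) is clear of the box.

```bash
python3 plan.py .50,-.21,.0690,-10 .50,-.09,.069,10.2 .51,.0285,.069,10.2 .5399,.0268,.069,10.2
```

```text
at [ 0.5408 -0.2943  0.0693] yaw -21.74 q [ 9.821e-01 -1.886e-01  7.000e-04  2.000e-04] t 3.47
.50,-.21,.0690,-10 -> [-0.0691 -0.0632  0.0003] turn -0.205
.50,-.09,.069,10.2 -> [-0.0209 -0.1181 -0.    ] turn -0.352
.51,.0285,.069,10.2 -> [ 0.0308 -0.1149 -0.    ] turn -0.0
.5399,.0268,.069,10.2 -> [ 0.0291  0.007  -0.    ] turn -0.0
```

>>> jog_arm(
  increments=[
    [-0.014, -0.013, 0, 0, 0, -0.04, -1],
    [-0.028, -0.026, 0, 0, 0, -0.08, -1],
    [-0.042, -0.038, 0, 0, 0, -0.12, -1],
    [-0.056, -0.051, 0, 0, 0, -0.16, -1],
    [-0.069, -0.063, 0, 0, 0, -0.205, -1],
  ],
)

```text
clock: 3.88
position: [0.5002, -0.2099, 0.0693]
ee_rot: [0.996, -0.086, 0.001, 0.001]
ft_force: [1.3, -4.1, 4.3]
grip_width: 0.03
grasp_force: 79.4
```

>>> jog_arm(
  increments=[
    [-0.004, -0.024, 0, 0, 0, -0.07, -1],
    [-0.008, -0.048, 0, 0, 0, -0.14, -1],
    [-0.013, -0.071, 0, 0, 0, -0.21, -1],
    [-0.017, -0.095, 0, 0, 0, -0.28, -1],
    [-0.021, -0.118, 0, 0, 0, -0.352, -1],
  ],
)

```text
clock: 4.3
position: [0.5001, -0.0898, 0.0692]
ee_rot: [0.996, 0.09, 0.001, 0.001]
ft_force: [0.7, -4.2, 3.9]
grip_width: 0.028
grasp_force: 79.3
```

>>> jog_arm(
  increments=[
    [0.006, -0.023, 0, 0, 0, 0, -1],
    [0.012, -0.046, 0, 0, 0, 0, -1],
    [0.018, -0.069, 0, 0, 0, 0, -1],
    [0.025, -0.092, 0, 0, 0, 0, -1],
    [0.031, -0.115, 0, 0, 0, 0, -1],
  ],
)

```text
clock: 4.72
position: [0.5105, 0.0287, 0.0692]
ee_rot: [0.996, 0.088, 0.001, 0.0]
ft_force: [-0.1, -5.6, 7.0]
grip_width: 0.028
grasp_force: 79.6
```

```bash
python3 - <<'E'
from workcell import *
import cv2,numpy as np
o=get_obs();print(o["joint_pos"].round(2),o["position"],2*np.degrees(np.arctan2(o["ee_rot"][1],o["ee_rot"][0])))
for n in("wrist","top"):
    c=optics.camera(n); np.savez(n[0]+"3.npz",**c)
    if n=="wrist": cv2.imwrite("pics/w3.png",c["color"][:,:,::-1])
E
```

```text
[-0.66  0.31  0.58  1.98 -0.22  0.91 -1.36] [0.51049454 0.02874846 0.06923748] 10.108917851828325
```

View pics/w3.png

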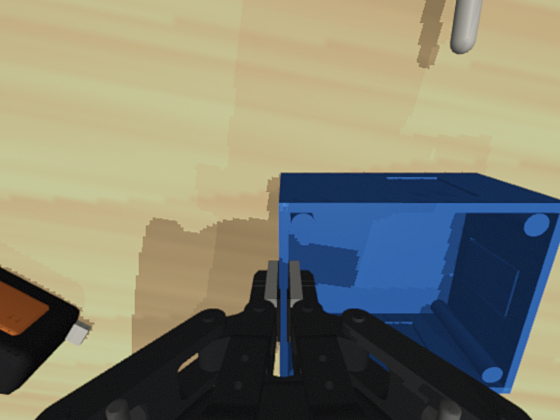

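The wrist view shows the prong tip at (462,50), its axis running up to (468,0). The side tab's top seam spans columns 387–437 at row 178, and the box has stayed rigid in the grip.

```bash
cat > h2.py <<'E'
from h import *
def prong(c,roi,z=.038,thr=105):
    "grey bright low-saturation blob in roi -> axis line in world"
    x,y,w,h=roi; im=c["color"][y:y+h,x:x+w]; hsv=cv2.cvtColor(im,cv2.COLOR_RGB2HSV)
    m=((hsv[...,1]<60)&(hsv[...,2]>thr)).astype(np.uint8)
    n,l,st,_=cv2.connectedComponentsWithStats(m); i=1+st[1:,4].argmax(); v,u=np.nonzero(l==i)
    W=ray(c,np.c_[u+x,v+y],z)[:,:2]; return W,st[i]
E
python3 - <<'E'
from h2 import *
w=dict(np.load("w3.npz")); p=np.array([.5105,.02875]); a=np.radians(10.11)
X=np.array([np.cos(a),np.sin(a)]);Y=np.array([np.sin(a),-np.cos(a)])
tool=lambda q:np.c_[(q-p)@X,(q-p)@Y].round(4)
W,st=prong(w,(430,0,70,70)); print(st)
# axis fit: per tool-x slice midpoint
T=tool(W); 
for lo in np.arange(T[:,0].min(),T[:,0].max(),.005):
    k=(T[:,0]>=lo)&(T[:,0]<lo+.005); print(lo.round(4),T[k,1].min(),T[k,1].max(),((T[k,1].min()+T[k,1].max())/2).round(4))
print("seam",tool(ray(w,[(387,178),(437,178)],.062)[:,:2]))
print("rim corners -x+y, +x+y",tool(ray(w,[(280,204),(560,204)],.074)[:,:2]))
t=dict(np.load("top0.npz"))
W,st=prong(t,(290,134,30,20),thr=120); print(st); T=tool(W); print(T.min(0),T.max(0)); l=cv2.fitLine(np.float32(W*1000),cv2.DIST_L2,0,.01,.01).ravel(); print(np.degrees(np.arctan2(l[1],l[0])),tool(l[2:][None]/1000))
E
```

```text
[  24    0   29   53 1104]
0.1088 0.0742 0.0836 0.0789
0.1138 0.074 0.0837 0.0788
0.1188 0.0739 0.0835 0.0787
0.1238 0.0738 0.0834 0.0786
seam [[0.057  0.0432]
 [0.057  0.0645]]
rim corners -x+y, +x+y [[ 0.0491 -0.0022]
 [ 0.0492  0.1088]]
[12  1  5 12 30]
[0.1138 0.075 ] [0.1424 0.0813]
13.248364 [[0.1282 0.0781]]
```

```bash
python3 - <<'E'
from h2 import *
w=dict(np.load("w3.npz")); p=np.array([.5105,.02875]); a=np.radians(10.11)
X=np.array([np.cos(a),np.sin(a)]);Y=np.array([np.sin(a),-np.cos(a)])
for z in (.0,.02,.03,.04,.05,.062):
    q=ray(w,[(387,178),(437,178)],z)[:,:2]-p; print(z,(q@X).round(4),(q@Y).round(4))
q=ray(w,[(280,174),(476,174)],.012)[:,:2]-p; print("bottom edge",(q@X).round(4),(q@Y).round(4))
im=cv2.resize(w["color"][160:215,270:560,::-1],None,fx=2.7,fy=5,interpolation=cv2.INTER_CUBIC)
top=np.load("t3.npz"); im2=cv2.resize(top["color"][90:165,230:330,::-1],None,fx=4,fy=4,interpolation=cv2.INTER_CUBIC)
H=np.zeros((580,783,3),np.uint8); H[:275,:783]=im; H[280:580,:400]=im2
cv2.imwrite("pics/crop3.png",np.clip(H*1.8,0,255).astype(np.uint8))
E
```

```text
0.0 [0.0435 0.0436] [0.0652 0.097 ]
0.02 [0.0479 0.0479] [0.0581 0.0865]
0.03 [0.0501 0.0501] [0.0546 0.0813]
0.04 [0.0522 0.0522] [0.051  0.0761]
0.05 [0.0544 0.0544] [0.0475 0.0708]
0.062 [0.057 0.057] [0.0432 0.0645]
bottom edge [0.0485 0.0486] [-0.0028  0.1135]
```

View pics/crop3.png

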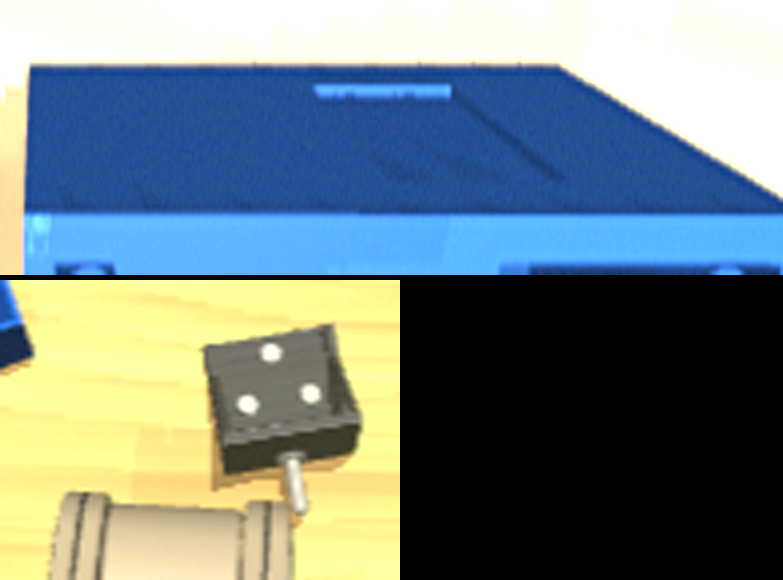

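The light sliver at crop y≈92 is the tab's lower seam at z≈26 mm. It puts the tab centre at tool y = 69.7 mm, where the prong is at about 79 mm. So I need 11 mm sideways and 1° of turn, then I'll check again.

>>> jog_arm(
  increments=[
    [0.008, 0.003, 0, 0, 0, -0.006, -1],
    [0.016, 0.006, 0, 0, 0, -0.012, -1],
    [0.024, 0.009, 0, 0, 0, -0.017, -1],
    [0.032, 0.011, 0, 0, 0, -0.017, -1],
    [0.035, 0.011, 0, 0, 0, -0.017, -1],
  ],
)

```text
clock: 5.23
position: [0.5464, 0.0241, 0.0692]
ee_rot: [0.995, 0.097, -0.0, -0.0]
ft_force: [-11.9, -0.8, 20.0]
grip_width: 0.031
grasp_force: 82.1
```

```bash
cat > chk.py <<'E'
from h2 import *
from workcell import *
import sys
o=get_obs();p=o["position"][:2];a=2*np.arctan2(o["ee_rot"][1],o["ee_rot"][0]);print(o["position"].round(4),np.degrees(a).round(2),o["ft_force"].round(1))
X=np.array([np.cos(a),np.sin(a)]);Y=np.array([np.sin(a),-np.cos(a)])
w=optics.camera("wrist"); np.savez("wc.npz",**w); cv2.imwrite(sys.argv[1],w["color"][:,:,::-1])
W,st=prong(w,tuple(int(k) for k in sys.argv[2].split(","))); T=np.c_[(W-p)@X,(W-p)@Y].round(4); print(st)
for lo in np.arange(T[:,0].min(),T[:,0].max(),.005):
    k=(T[:,0]>=lo)&(T[:,0]<lo+.005); print(lo.round(4),T[k,1].min(),T[k,1].max(),((T[k,1].min()+T[k,1].max())/2).round(4))
E
python3 chk.py pics/w4.png 400,0,80,172
```

```text
[0.5464 0.0241 0.0692] 11.12 [-11.9  -0.8  20. ]
[  20   44   43   93 1963]
0.0725 0.0645 0.074 0.0693
0.0775 0.0643 0.0739 0.0691
0.0825 0.0643 0.074 0.0691
0.0875 0.0643 0.0739 0.0691
0.0925 0.0643 0.0738 0.069
0.0975 0.0643 0.074 0.0691
0.1025 0.063 0.0763 0.0696
0.1075 0.0629 0.0779 0.0704
```

The prong axis is now parallel and within 0.6 mm of the tab centre. I'll ease the down-force slightly and push.

>>> jog_arm(
  increments=[
    [0.008, 0, -0.001, 0, 0, 0, -1],
    [0.017, 0, -0.001, 0, 0, 0, -1],
    [0.026, 0, -0.001, 0, 0, 0, -1],
    [0.035, 0, -0.001, 0, 0, 0, -1],
    [0.044, 0, -0.001, 0, 0, 0, -1],
  ],
  grip_force=100,
)

```text
clock: 5.7
position: [0.5887, 0.0321, 0.0694]
ee_rot: [0.995, 0.097, -0.002, -0.0]
ft_force: [-2.4, -1.6, 3.3]
grip_width: 0.032
grasp_force: 98.8
```

>>> jog_arm(
  increments=[
    [0.004, 0, 0, 0, 0, 0, -1],
    [0.008, 0, 0, 0, 0, 0, -1],
    [0.012, 0, 0, 0, 0, 0, -1],
    [0.014, 0, 0, 0, 0, 0, -1],
  ],
)

```text
clock: 6.03
position: [0.6034, 0.0353, 0.0694]
ee_rot: [0.995, 0.097, -0.0, 0.0]
ft_force: [1.0, 0.1, 0.2]
grip_width: 0.03
grasp_force: 98.2
```

```bash
python3 chk.py pics/w5.png 400,60,80,140
```

```text
[0.6034 0.0353 0.0694] 11.15 [1.  0.1 0.2]
[  17    0   63   54 1722]
0.0831 0.0621 0.0875 0.0748
0.0881 0.0639 0.0857 0.0748
0.0931 0.0645 0.0876 0.0761
0.0981 0.0677 0.0884 0.0781
0.1031 0.0688 0.0833 0.0761
```

View pics/w5.png

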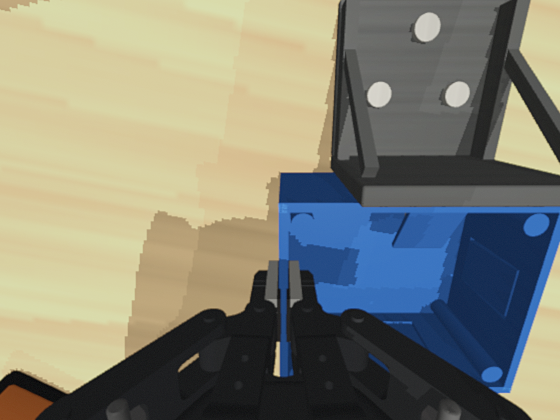

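The plate front is nearly at the rim and the tab edge shows folded inside at (405,225). I'll press on until it makes contact.

>>> jog_arm(
  increments=[
    [0.001, 0, 0, 0, 0, 0, -1],
    [0.002, 0, 0, 0, 0, 0, -1],
    [0.003, 0, 0, 0, 0, 0, -1],
    [0.003, 0, 0, 0, 0, 0, -1],
  ],
)

```text
clock: 6.42
position: [0.6055, 0.036, 0.0694]
ee_rot: [0.995, 0.097, -0.0, -0.0]
ft_force: [-4.4, -1.8, 5.3]
grip_width: 0.025
grasp_force: 99.0
```

>>> jog_arm(
  increments=[
    [0.001, 0, 0, 0, 0, 0, -1],
    [0.002, 0, 0, 0, 0, 0, -1],
    [0.002, 0, 0, 0, 0, 0, -1],
  ],
)

```text
clock: 6.67
position: [0.6056, 0.0362, 0.0693]
ee_rot: [0.995, 0.097, -0.003, -0.0]
ft_force: [-15.6, -1.0, 15.6]
grip_width: 0.027
grasp_force: 100.9
```

It stalled against the plate at about 16 N, so I'll draw it back.

>>> jog_arm(
  increments=[
    [-0.012, 0, -0.001, 0, 0, 0, -1],
    [-0.036, 0, -0.001, 0, 0, 0, -1],
    [-0.062, 0, -0.001, 0, 0, 0, -1],
    [-0.09, 0, -0.001, 0, 0, 0, -1],
    [-0.12, 0, -0.001, 0, 0, 0, -1],
  ],
)

```text
clock: 7.08
position: [0.4888, 0.0134, 0.0697]
ee_rot: [0.995, 0.098, -0.0, -0.0]
ft_force: [-0.0, -0.8, -2.4]
grip_width: 0.028
grasp_force: 97.8
```

```bash
python3 - <<'E'
import numpy as np
C=np.array([.505,-.045])
print(*["%.4f,%.4f,.0695,%d"%(*(C+np.array([0,-.004])*i-.056*np.array([np.sin(np.radians(a)),-np.cos(np.radians(a))])),a) for i,a in enumerate((41,71,101))])
E
python3 plan.py $(python3 -c "
import numpy as np
C=np.array([.505,-.045])
print(*['%.4f,%.4f,.0695,%.1f'%(*(C+np.array([0,-.004])*i-.056*np.array([np.sin(np.radians(a)),-np.cos(np.radians(a))])),a) for i,a in enumerate((41,71,101.1))])")
python3 - <<'E'
from workcell import *
import cv2,numpy as np
print(get_obs()["joint_pos"].round(2))
c=optics.camera("wrist"); cv2.imwrite("pics/w6.png",c["color"][:,:,::-1]); np.savez("w6.npz",**c)
E
```

```text
0.4683,-0.0027,.0695,41 0.4521,-0.0308,.0695,71 0.4500,-0.0637,.0695,101
at [0.4888 0.0134 0.0697] yaw 11.2 q [ 9.952e-01  9.760e-02 -2.000e-04 -0.000e+00] t 7.08
0.4683,-0.0027,.0695,41.0 -> [-0.0233  0.0118  0.0002] turn -0.52
0.4521,-0.0308,.0695,71.0 -> [-0.0306  0.0106 -0.    ] turn -0.524
0.4500,-0.0638,.0695,101.1 -> [-0.0319  0.0087 -0.    ] turn -0.525
[-0.66  0.26  0.6   2.04 -0.19  0.89 -1.33]
```

View pics/w6.png

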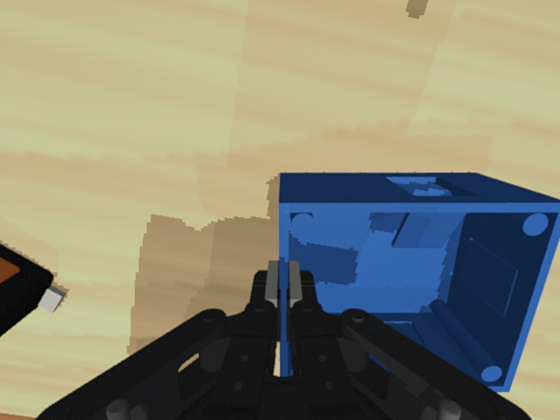

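The side wall now has an opening at (420,187) with its tab standing inside at (415,230). Next I'll turn the box 90°.

>>> jog_arm(
  increments=[
    [-0.005, 0.002, 0, 0, 0, -0.104, -1],
    [-0.01, 0.005, 0, 0, 0, -0.208, -1],
    [-0.015, 0.007, 0, 0, 0, -0.312, -1],
    [-0.019, 0.009, 0, 0, 0, -0.416, -1],
    [-0.023, 0.012, 0, 0, 0, -0.52, -1],
  ],
)

```text
clock: 7.55
position: [0.4693, -0.0027, 0.07]
ee_rot: [0.936, 0.352, -0.0, -0.0]
ft_force: [0.4, -0.4, -4.1]
grip_width: 0.028
grasp_force: 98.3
```

>>> jog_arm(
  increments=[
    [-0.006, 0.002, 0, 0, 0, -0.105, -1],
    [-0.012, 0.004, 0, 0, 0, -0.21, -1],
    [-0.018, 0.006, 0, 0, 0, -0.315, -1],
    [-0.024, 0.008, 0, 0, 0, -0.42, -1],
    [-0.031, 0.011, 0, 0, 0, -0.524, -1],
  ],
)

```text
clock: 7.97
position: [0.4532, -0.0314, 0.0699]
ee_rot: [0.813, 0.583, -0.0, -0.0]
ft_force: [-0.5, -1.0, -3.2]
grip_width: 0.025
grasp_force: 98.3
```

>>> jog_arm(
  increments=[
    [-0.006, 0.002, 0, 0, 0, -0.105, -1],
    [-0.012, 0.003, 0, 0, 0, -0.21, -1],
    [-0.019, 0.005, 0, 0, 0, -0.315, -1],
    [-0.026, 0.007, 0, 0, 0, -0.42, -1],
    [-0.032, 0.009, 0, 0, 0, -0.525, -1],
  ],
)

```text
clock: 8.38
position: [0.4513, -0.065, 0.0699]
ee_rot: [0.634, 0.774, -0.0, -0.0]
ft_force: [0.2, 0.8, -4.5]
grip_width: 0.028
grasp_force: 98.3
```

```bash
python3 plan.py; python3 - <<'E'
from workcell import *
import cv2,numpy as np
o=get_obs();print(o["joint_pos"].round(2),o["ft_force"].round(1))
H=[]
for n in("wrist","top"):
    c=optics.camera(n); np.savez(n[0]+"7.npz",**c); H.append(c["color"][:,:,::-1])
cv2.imwrite("pics/w7.png",np.hstack([cv2.resize(H[0],(400,300)),cv2.resize(H[1][90:270,200:440],(400,300))]))
E
```

```text
at [ 0.4513 -0.065   0.0699] yaw 101.36 q [ 6.336e-01  7.736e-01 -2.000e-04 -3.000e-04] t 8.38
[-0.38  0.17  0.46  2.11 -0.1   0.88  0.33] [ 0.2  0.8 -4.5]
```

View pics/w7.png

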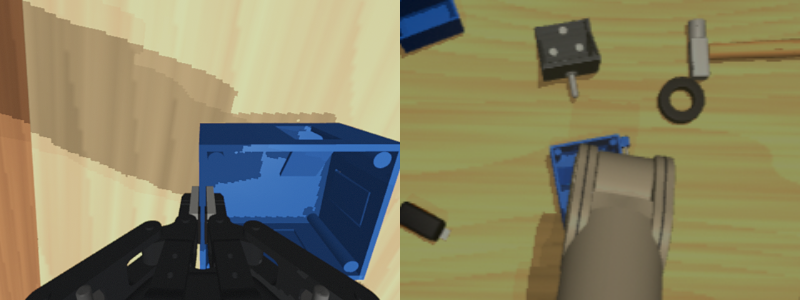

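The side tab is still open and the box faces the prong squarely. The arm-frame figures put the end tab within 1 mm of the prong axis with 106 mm to travel. I'll go partway and check.

>>> jog_arm(
  increments=[
    [0.001, 0.01, 0.001, 0, 0, 0.003, -1],
    [0.001, 0.022, 0.001, 0, 0, 0.003, -1],
    [0.001, 0.034, 0.001, 0, 0, 0.003, -1],
    [0.001, 0.044, 0.001, 0, 0, 0.003, -1],
    [0.001, 0.05, 0.001, 0, 0, 0.003, -1],
  ],
)

```text
clock: 8.9
position: [0.5018, -0.0533, 0.0693]
ee_rot: [0.637, 0.771, 0.0, -0.0]
ft_force: [-6.5, -0.5, 7.6]
grip_width: 0.028
grasp_force: 100.4
```

```bash
python3 plan.py; python3 - <<'E'
from h2 import *
from workcell import *
o=get_obs();print(o["joint_pos"].round(2),o["ft_force"].round(1)); p=o["position"][:2];a=2*np.arctan2(o["ee_rot"][1],o["ee_rot"][0])
X=np.array([np.cos(a),np.sin(a)]);Y=np.array([np.sin(a),-np.cos(a)])
c=optics.camera("top"); np.savez("t8.npz",**c); w=optics.camera("wrist"); np.savez("w8.npz",**w)
W,st=prong(c,(290,134,30,20),thr=120);print(st,((W-p)@X).mean().round(4),((W-p)@Y).min().round(4))
A=cv2.resize(c["color"][115:185,255:355,::-1],None,fx=5,fy=5,interpolation=cv2.INTER_CUBIC)
B=cv2.resize(w["color"][:,:,::-1],(280,210)); H=np.zeros((350,790,3),np.uint8);H[:,:500]=A;H[:210,505:785]=B
cv2.imwrite("pics/t8.png",np.clip(H*1.4,0,255).astype(np.uint8))
E
```

```text
at [ 0.5018 -0.0533  0.0693] yaw 100.81 q [ 6.374e-01  7.705e-01  1.000e-04 -0.000e+00] t 8.9
[-0.38  0.28  0.44  1.99 -0.15  0.9   0.33] [-6.5 -0.5  7.6]
[12  1  4 11 21] -0.0005 0.1395
```

View pics/t8.png

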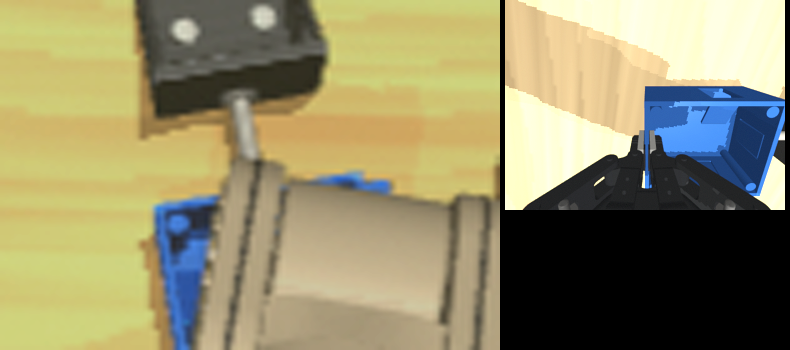

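The prong is centred on the end tab (lateral offset under 1 mm by the top view), and about 54 mm remains to the plate. Pushing now.

>>> jog_arm(
  increments=[
    [0, 0.009, -0.0005, 0, 0, -0.005, -1],
    [0, 0.018, -0.0005, 0, 0, -0.005, -1],
    [0, 0.028, -0.0005, 0, 0, -0.005, -1],
    [0, 0.038, -0.0005, 0, 0, -0.005, -1],
    [0, 0.047, -0.0005, 0, 0, -0.005, -1],
  ],
)

```text
clock: 9.42
position: [0.5476, -0.0452, 0.0698]
ee_rot: [0.635, 0.772, 0.0, 0.0]
ft_force: [-0.7, 0.2, 0.9]
grip_width: 0.025
grasp_force: 99.2
```

>>> jog_arm(
  increments=[
    [0, 0.002, 0, 0, 0, 0, -1],
    [0, 0.004, 0, 0, 0, 0, -1],
    [0, 0.006, 0, 0, 0, 0, -1],
    [0, 0.006, 0, 0, 0, 0, -1],
  ],
)

```text
clock: 9.75
position: [0.5525, -0.0441, 0.0696]
ee_rot: [0.635, 0.773, -0.0, -0.0]
ft_force: [-0.2, 0.0, -1.5]
grip_width: 0.029
grasp_force: 98.7
```

>>> jog_arm(
  increments=[
    [0, 0.001, 0, 0, 0, 0, -1],
    [0, 0.002, 0, 0, 0, 0, -1],
    [0, 0.002, 0, 0, 0, 0, -1],
  ],
)

```text
clock: 10.0
position: [0.5546, -0.0439, 0.0697]
ee_rot: [0.635, 0.772, 0.0, -0.0]
ft_force: [-0.1, -0.6, -2.9]
grip_width: 0.026
grasp_force: 98.6
```

Not stalled yet (expected contact is at x≈0.5555), so I'll press a little further.

>>> jog_arm(
  increments=[
    [0, 0.001, 0, 0, 0, 0, -1],
    [0, 0.002, 0, 0, 0, 0, -1],
    [0, 0.003, 0, 0, 0, 0, -1],
    [0, 0.003, 0, 0, 0, 0, -1],
  ],
)

```text
clock: 10.33
position: [0.5563, -0.0437, 0.0695]
ee_rot: [0.635, 0.772, -0.001, -0.001]
ft_force: [-8.6, -2.5, 2.0]
grip_width: 0.03
grasp_force: 99.5
```

>>> jog_arm(
  increments=[
    [0, 0.001, 0, 0, 0, 0, -1],
    [0, 0.002, 0, 0, 0, 0, -1],
    [0, 0.002, 0, 0, 0, 0, -1],
  ],
)

```text
clock: 10.58
position: [0.5563, -0.0438, 0.0693]
ee_rot: [0.635, 0.772, -0.002, -0.003]
ft_force: [-20.6, -2.0, 12.5]
grip_width: 0.03
grasp_force: 101.1
```

Stalled against the plate at 20 N. Now I'll draw back about 90 mm.

>>> jog_arm(
  increments=[
    [0, -0.012, 0, 0, 0, 0, -1],
    [0, -0.034, 0, 0, 0, 0, -1],
    [0, -0.06, 0, 0, 0, 0, -1],
    [0, -0.082, 0, 0, 0, 0, -1],
    [0, -0.091, 0, 0, 0, 0, -1],
  ],
)

```text
clock: 11.0
position: [0.468, -0.0611, 0.0696]
ee_rot: [0.635, 0.772, -0.0, -0.0]
ft_force: [1.9, 0.3, -3.8]
grip_width: 0.025
grasp_force: 98.8
```

>>> jog_arm(
  increments=[
    [0, 0, 0, 0, 0, 0, -0.5],
    [0, 0, 0, 0, 0, 0, -0.5],
    [0, 0, 0, 0, 0, 0, -0.5],
    [0, 0, 0, 0, 0, 0, -0.5],
    [0, 0, 0, 0, 0, 0, -0.5],
  ],
)

```text
clock: 11.42
position: [0.4712, -0.0603, 0.0699]
ee_rot: [0.635, 0.773, 0.0, 0.0]
ft_force: [0.1, 0.6, -1.0]
grip_width: 0.254
grasp_force: 0.0
```

```bash
python3 plan.py; python3 - <<'E'
from workcell import *
import cv2,numpy as np
c=optics.camera("wrist"); cv2.imwrite("pics/w9.png",c["color"][:,:,::-1]); np.savez("w9.npz",**c)
E
```

```text
at [ 0.4712 -0.0603  0.0699] yaw 101.2 q [6.347e-01 7.727e-01 1.000e-04 3.000e-04] t 11.42
```

View pics/w9.png

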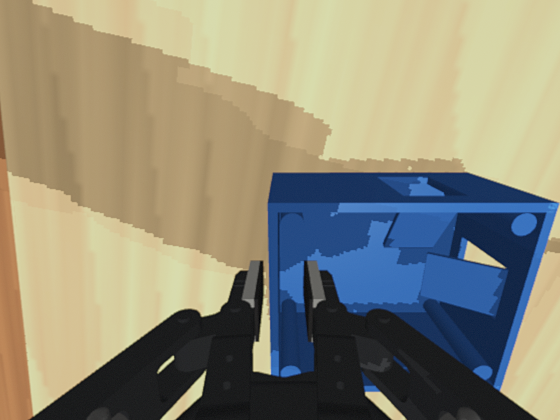

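Both tabs stand folded inward, the end tab at (465,285) and the side tab at (425,230). The fingers are free of the wall, so I'll lift straight up.

>>> jog_arm(
  increments=[
    [0, 0, -0.015, 0, 0, 0, -0.5],
    [0, 0, -0.045, 0, 0, 0, -0.5],
    [0, 0, -0.08, 0, 0, 0, -0.5],
    [0, 0, -0.115, 0, 0, 0, -0.5],
    [0, 0, -0.15, 0, 0, 0, -0.5],
  ],
)

```text
clock: 11.88
position: [0.4702, -0.0606, 0.2215]
ee_rot: [0.635, 0.772, -0.0, 0.0]
ft_force: [0.9, -0.3, -0.7]
grip_width: 0.248
grasp_force: 0.0
```

>>> jog_arm(
  increments=[
    [0, 0, 0, 0, 0, 0, -0.5],
    [0, 0, 0, 0, 0, 0, -0.5],
    [0, 0, 0, 0, 0, 0, -0.5],
  ],
)

```text
clock: 12.13
position: [0.4702, -0.0603, 0.2193]
ee_rot: [0.635, 0.773, -0.0, -0.0]
ft_force: [-0.7, -0.4, 0.3]
grip_width: 0.25
grasp_force: 0.0
```

```bash
python3 - <<'E'
from h2 import *
from workcell import *
w=optics.camera("wrist"); P=cloud(w); hsv=cv2.cvtColor(w["color"],cv2.COLOR_RGB2HSV)
m=cv2.inRange(hsv,(100,120,60),(125,255,255))>0
k=m&(P[...,2]>.068)&(P[...,2]<.085)
r=cv2.minAreaRect(np.float32(P[k][:,:2]*1000)); print("rim",k.sum(),r,np.percentile(P[k][:,2],[10,50,90]).round(3))
c=np.array(r[0])/1000; print("dist to tip",np.linalg.norm(c-[.630,-.0294]))
E
python3 plan.py
```

```text
rim 2944 ((522.538330078125, -55.011619567871094), (115.21118927001953, 112.82351684570312), 11.075859069824219) [0.071 0.074 0.075]
dist to tip 0.11047155995679328
at [ 0.4698 -0.0604  0.2187] yaw 101.18 q [ 6.349e-01  7.726e-01 -6.000e-04 -6.000e-04] t 12.18
```

The box stands flat, 110 mm from the tip (about 52 mm clear). Handing in.

```bash
python3 -c "
from workcell import workorder; print(workorder.hand_in())"
```

```text
the job is handed in; nothing more can be done
None
```

I folded the end-wall and plain long-wall tabs in on the prong and left the nail wall's tab untouched, then handed in with the box flat on the board about 5 cm clear of the prong; the hand-in gave no verdict.

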